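# Hold the nitrogen purge valve open

### The job

Purge the nitrogen line: on the gas panel, flip the safety catch up off the purge valve's long lever and right over until it lies back, then pull the lever round to its fully open stop, in line with the pipe, and finish still holding it open there. The lever is spring-loaded, so never let it snap back or force it against the catch, and leave the small supply valve handle, the bottle, the vial rack and the wrench as they are.

Things in the scene. Friction and masses are not known exactly. Their poses are not given: they have to be found in the camera images.
- gas_panel: Nitrogen panel bolted to the bench: plate 130 x 370 x 8 mm with a 21 mm steel pipe along its y, axis 62 mm up. Origin on the bench under the purge valve's stem, z up. In its frame (mm): plate x -85..45, y -95..275; brass silencer y -80..-150, pipe clamps 84 high at y -64 and 66, purge valve with spring drum (50 wide, 110 high) at y 0, regulator with black knob (152 high) at y 205.
- purge_stem (a point): On the purge lever's turning axis (vertical), 128 mm above the bench, 4 mm above the lever's mid-height. Fixed; axes of the panel.
- purge_lever (a joint): Angle of the long lever, rad: 0 shut (points to the panel's -x, across the pipe), 1.571 fully open (points to the panel's -y, along the pipe, over the silencer), with stops at both; grows anticlockwise from above. A spring pulls it shut: 0.6 N m shut, 1.4 N m open, 5 to 11 N at the grip; let go, it snaps shut. With the catch down it moves less than 0.1 rad.
- lever_grip (a point): Grip point on the lever's black sleeve at mid-height, 128 mm from the turning axis, 124 mm above the bench. Sleeve 82 mm long (85 to 167 mm from the axis), 22 wide, 14 high; nearer the stem the lever is a bare steel bar 20 x 5 mm. Turns with the lever: -x outward along it, y across, z up; axes of the panel while shut.
- catch (a joint): Angle of the safety catch, rad: 0 down (over the lever, locks it), 1.571 standing up, 2.1 flipped right over, at its stop. 60 g, turns easily: let go below about 1 it falls back down, above about 1.2 it falls on over to the stop and stays. It clears the lever above about 0.3.
- catch_hinge (a point): On the catch's hinge axis, which runs along the panel's x; at panel x -60, y 28, z 112 mm, on top of an upright bracket plate 26 mm wide. Fixed; axes of the panel. The catch's free end moves up, then over to the panel's +y.
- catch_tab (a point): Middle of the catch's upright thumb tab; while down 66 mm from the hinge to the panel's -y, 43 mm above it. Turns with the catch, axes of the panel while down. The catch is a bent steel strip 20 mm wide (along x), 4 thick: from the hinge 24 mm up, flat across the lever, a lip down beside the lever (42 to 46 mm from the hinge), and at the free end the tab, up to 56 mm above the hinge.
- supply_handle (a joint): Angle of the supply valve's small black butterfly handle (56 x 7 x 14 mm, top 114 mm above the bench) at panel x 0, y 119 mm: 0 open, along the pipe, as it must stay; it turns clockwise to 1.571, shut.
- bottle: Loose amber glass bottle with a white cap, 70 mm diameter, 138 mm high, standing; origin under its centre. Leave alone.
- vial_rack: Loose white rack 60 x 105 mm, 30 mm high, with small capped vials up to 50 mm high; origin under its centre. Leave alone.
- wrench: Loose steel wrench lying on the bench; origin under its middle, long along its x. Leave alone.

How it is judged:
On the way, in this order (a step that is already met when the one before it is completed fails the run):
1. the catch is flipped right over, the lever still shut (value of joint catch above 1.8 rad and value of joint purge_lever below 0.15 rad), for 0.2 s.
2. the lever is pulled fully open by the fingers (value of joint purge_lever above 1.4 rad and contact force between the fingers and purge_lever above 3 N), for 0.3 s.
At the end, for the whole second after the job is handed in: The fingers hold the purge lever (at least 3 N on it) within 0.17 rad of its fully open stop, through the last second; the catch lies flipped over (beyond 1.8 rad); the supply handle is within 0.15 rad of open; bottle, rack and wrench are within 20 mm of where they stood (all of step 2 and value of joint catch above 1.8 rad and value of joint supply_handle below 0.15 rad and distance of each of bottle, vial_rack, wrench from where it was at the start of the episode below 0.02 m); the arm keeps its last pose, push and grip.
It fails at once if the lever is forced against the catch (value of joint purge_lever above 0.11 rad and value of joint catch below 0.3 rad).
It fails at once if the lever snaps back (faster than 4 rad/s) (velocity of joint purge_lever below -4 rad/s).
It fails at once if the supply valve is turned (value of joint supply_handle above 0.15 rad).
It fails at once if bottle, rack or wrench is moved (distance of any of bottle, vial_rack, wrench from where it was at the start of the episode above 0.02 m).
It also fails if it takes over 42 s, if anything falls off the work surface, if the arm or the gripper's body presses on something with over 40 N, if the wrist force passes 120 N, or if a joint passes its speed limit or range.

### The arm

A 6-joint arm with a two-finger parallel gripper is mounted at the origin on the work surface. World frame = base frame: x ahead of the robot, y to its left, z up, the work surface at z = 0. Lengths are in m, angles in rad, forces in N, time in s.
With the tool pointing down it reaches from about 0.275 to 0.825 m from the base axis. Payload 4.9 kg.
Tool frame: the origin (TCP) lies midway between the tips of the shut fingers; the grasp point (between the pads) lies 19 mm behind it (grip_point_offset is the distance from the TCP to the grasp point, in m); z points along the fingers, y is the line along which they close (so a half turn about z gives the same grasp; the last joint's range is limited). The gripper opens to 85 mm and grips with 20 to 120 N. Pads are 22 mm wide; open, the fingers measure 114 mm over their backs; the gripper's body (76 mm by 85 mm) begins 54 mm behind the grasp point. The pads swing forward as they close: fully open they stand 13 mm farther back than shut.
Start: joints at [-1.409, 0.326, -0.193, 1.052, 0, 1.437], TCP at [0.16, -0.526, 0.231] pointing down, gripper open.
Joint ranges: [-2.65, 2.65], [-0.97, 1.79], [-1.3, 1.35], [-1.93, 2.1], [-1.47, 1.37], [-3.14, 3.14]. Speed limits (rad/s): [2.57, 2.57, 3.14, 3.14, 3.14, 3.14].

### API

Orientations are given as a rotation vector (axis times angle).
In Python, from cell import * gives the robot as it stands. Calls block until the motion is done:
- movep(position, orientation): joint-space move of the TCP to a pose.
- move_l(position, velocity=0.15, rot=None, until_force=None): straight line of the TCP; rot=None keeps the orientation; velocity is the mean speed in m/s. With until_force (N) it stops when the force on the tool has changed by that much, and returns True; else False.
- set_joints(angles): joint-space move.
- let_go() and grab(newtons=None): open the fingers fully, or close them until they stop; newtons is the grip in N (None keeps the last).
- sleep(seconds).
- ik(position, orientation): joint angles nearest the present ones, or None.
- get_state(): the state.
- grab_frame(name): name is "scene" or "top"; returns a dict with "img" (420x560x3 uint8, red, green, blue), "fx", "fy", "cx", "cy" (pixels), "k1" (the pictures are not rectified: a ray, as slopes to the right and down, at radius r is drawn at 1 + k1 r^2 times it, then the intrinsics apply), "cam_to_world" (4x4, takes a point from camera to world coordinates). Camera axes: x right, y down, z forward; pixel columns grow to the right and rows downward; lengths in m; the calibration is good to about 2 mm. A picture is of the moment at which its call begins. There is no depth.
A pose or a line that the arm cannot do raises MotionError and nothing moves.
- sign_off(): hands the job in; it is judged then, once.
Trained networks look in the newest picture that a camera, given by its name, has taken for a name from the list of things; names that differ only in an ending like _2 or _b are one class to them, and where a whole thing is asked for, a point or a joint stands for the part that bears it (a point fixed in the world has none). Each returns a list of dicts, best first, with "score" (0 to 1); they miss things now and then, are a little off and sometimes report something else, mostly with a low value. They report only what shows in the picture. A call takes as long as a camera call.
- spot_in(camera, name): "centre" ([column, row] in pixels, amid what is visible of it).
- silhouettes(camera, name): "mask" (420x560 bool, what is visible of it) and "centre" ([column, row] in pixels, amid what is visible of it).
- tip_of(camera, name): "centre" ([column, row] in pixels: a listed point, or the origin of a listed thing).
The state is a dict: "clock": time; "q": joint angles; "joint_velocities": joint speeds; "tau": joint torques, N m; "position": TCP position; "eef_rot": TCP orientation; "contact_force": force on the tool from outside, world axes, zero at the start; "wrist_torque": the same for the moment, N m; "finger_gap": opening from 0.0 (shut) to 1.0 (fully open); "grasp_force": force on a finger pad.
Only numpy, scipy, OpenCV 4.12 (cv2) and the standard library are available. Lean on these libraries where they do the work, as an engineer would, in place of code of your own. Each camera call takes 0.05 s, during which the arm holds its last target. There are 200 camera calls.

## Working session

There is one attempt and no reset: what is moved stays moved. The work goes in short steps, each a Python script; the robot and the scene stay as the last script left them, time stands still between calls to the robot, and variables do not carry over. Pictures are saved under pics/ and viewed, at most 10 in all, crops included, and the job is handed in when it is done.

```bash
ls; mkdir -p pics; python3 - <<'E'
from cell import *
import cv2,numpy as np
for c in ("scene","top"):
    f=grab_frame(c); cv2.imwrite(f"pics/{c}0.png",f["img"][:,:,::-1])
    print(c,f["fx"],f["fy"],f["cx"],f["cy"],f["k1"],np.round(f["cam_to_world"],4).tolist())
    for n in ("gas_panel","purge_stem","lever_grip","catch_hinge","catch_tab","bottle","vial_rack","wrench"):
        print(n,[(np.round(d["centre"],1).tolist(),round(d["score"],2)) for d in tip_of(c,n)[:3]])
print(get_state())
E
```

```text
cell.py
pics
scene 449.68681881480626 449.68681881480626 273.6944795148614 203.68783305146414 -0.09527955796323931 [[-0.8092, 0.434, -0.3962, 0.9792], [0.5874, 0.6164, -0.5245, 0.6025], [0.0166, -0.6571, -0.7536, 1.0474], [0.0, 0.0, 0.0, 1.0]]
gas_panel [([275.9, 279.4], 0.93)]
purge_stem [([280.4, 248.3], 0.88)]
lever_grip [([310.9, 221.5], 0.73)]
catch_hinge [([301.2, 247.2], 0.7)]
catch_tab [([285.0, 226.4], 0.63)]
bottle [([228.5, 165.2], 0.88)]
vial_rack [([191.9, 173.4], 0.92)]
wrench []
top 391.55555300187814 391.55555300187814 280.1897895545376 208.84365528464423 -0.016647141130836075 [[-0.0019, -0.9886, 0.1503, 0.3456], [-1.0, 0.0027, 0.0047, -0.0595], [-0.0051, -0.1502, -0.9886, 1.1959], [0.0, 0.0, 0.0, 1.0]]
gas_panel []
purge_stem [([241.9, 198.8], 0.69), ([228.3, 182.8], 0.67)]
lever_grip [([230.6, 229.6], 0.62), ([218.8, 206.0], 0.44)]
catch_hinge [([218.1, 205.5], 0.68)]
catch_tab [([240.7, 200.5], 0.67)]
bottle [([378.7, 234.9], 0.63)]
vial_rack [([387.1, 193.1], 0.74)]
wrench [([164.5, 254.0], 0.62)]
{'clock': 0.9, 'q': array([-1.40919482e+00,  3.26215589e-01, -1.92552880e-01,  1.05201772e+00,
        1.83668221e-05,  1.43659687e+00]), 'joint_velocities': array([-0.0004597 ,  0.00057683, -0.00065332, -0.00127317, -0.00155496,
        0.00075541]), 'tau': array([-9.74231225e-04, -4.43316865e+01,  2.62759048e+01,  9.39024721e-04,
       -2.46620202e-04, -6.85731237e-06]), 'position': array([ 0.16035071, -0.52614292,  0.23129026]), 'eef_rot': array([3.10728499e+00, 4.62949498e-01, 2.90659664e-05]), 'contact_force': array([-0.23980568, -0.12300781, -0.23995841]), 'wrist_torque': array([ 0.00054456, -0.01623641, -0.06213029]), 'grasp_force': 0.0, 'finger_gap': 0.9963276454518589}
```

```bash
python3 - <<'E'
import cv2
a=cv2.imread("pics/scene0.png")[130:350,140:400]; cv2.imwrite("pics/s1.png",cv2.resize(a,None,fx=2.7,fy=2.7,interpolation=2))
a=cv2.imread("pics/top0.png")[110:310,130:430]; cv2.imwrite("pics/t1.png",cv2.resize(a,None,fx=2.6,fy=2.6,interpolation=2))
E
```

```text
(no output)
```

View pics/s1.png

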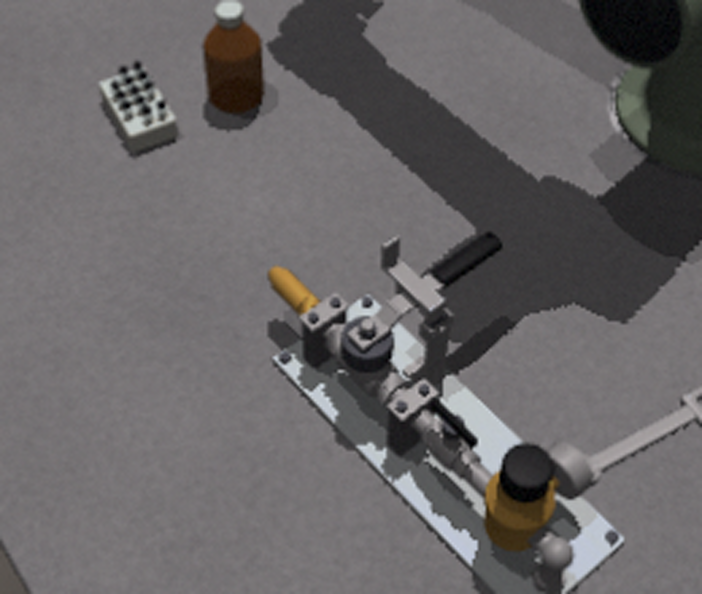

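View pics/t1.png

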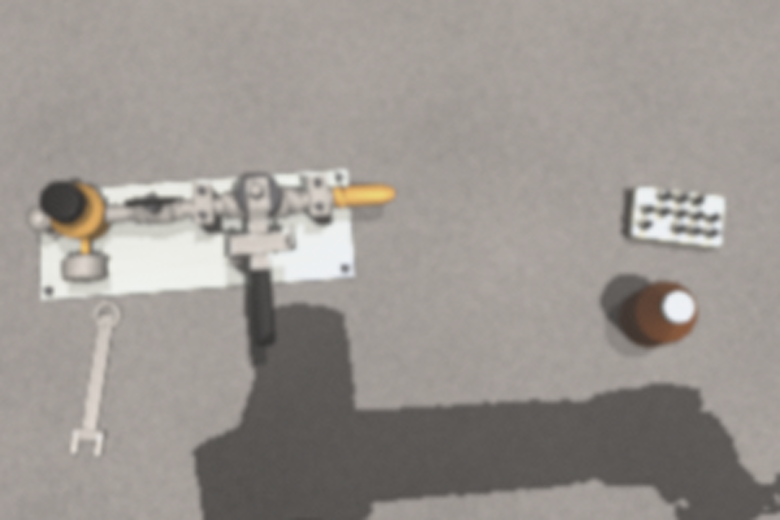

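The scene crop shows the panel with its lever (black sleeve, tip ~(324,220) full frame) under the catch and its upright tab (~(285,223)). In the top view the panel lies nearly parallel to world y, with the stem at ~(228,183), the bottle at ~(391,228) and the rack at ~(391,193) far to the right. Next I'll fit the panel pose.

```bash
cat > h.py <<'E'
from cell import *
import numpy as np, cv2
from scipy.optimize import least_squares
from scipy.spatial.transform import Rotation as R
def proj(f,P):
    T=np.linalg.inv(f["cam_to_world"]); p=np.atleast_2d(P)@T[:3,:3].T+T[:3,3]; s=p[:,:2]/p[:,2:]
    s=s*(1+f["k1"]*(s**2).sum(1,keepdims=True)); return s*[f["fx"],f["fy"]]+[f["cx"],f["cy"]]
def panel(p,P): # panel mm -> world m
    c,s=np.cos(p[2]),np.sin(p[2]); P=np.atleast_2d(P)/1000.
    return np.c_[p[0]+c*P[:,0]-s*P[:,1],p[1]+s*P[:,0]+c*P[:,1],P[:,2]]
E
python3 - <<'E'
from h import *
obs={"scene":{"orig":((0,0,0),(275.9,279.4)),"stem":((0,0,128),(280.4,248.3)),"stemM":((0,0,128),(276.3,252)),"grip":((-128,0,124),(310.9,221.5)),"hinge":((-60,28,112),(301.2,247.2)),"tab":((-60,-38,155),(285,226.4)),
"cA":((45,-95,8),(241.1,262.6)),"cB":((-85,275,8),(370.7,330))},
"top":{"stem":((0,0,128),(228.3,182.8)),"grip":((-128,0,124),(230.6,229.6)),"hinge":((-60,28,112),(218.1,205.5)),"tab":((-60,-38,155),(240.7,200.5)),
"cC":((-85,-95,8),(266.2,215.8)),"cA":((45,-95,8),(263.5,175)),"cB":((-85,275,8),(145.8,225))}}
F={c:grab_frame(c) for c in obs}
def res(p): return np.concatenate([(proj(F[c],panel(p,[v[0] for v in obs[c].values()]))-[v[1] for v in obs[c].values()]).ravel() for c in obs])
s=least_squares(res,[.4,.07,0],loss="soft_l1"); print(s.x,np.sqrt(np.diag(np.linalg.inv(s.jac.T@s.jac))))
r=res(s.x).reshape(-1,2); i=0
for c in obs:
    for n in obs[c]: print(c,n,r[i].round(1)); i+=1
np.save("panel.npy",s.x)
lines=[[(-85,-95,8),(45,-95,8),(45,275,8),(-85,275,8),(-85,-95,8)],[(-25,0,124),(-167,0,124)],[(-167,-11,131),(-85,-11,131),(-85,11,131),(-167,11,131),(-167,-11,131)],[(-70,-38,136),(-70,-38,168),(-50,-38,168),(-50,-38,136),(-70,-38,136)],[(-73,28,112),(-47,28,112)]]
out=[]
for c,(x,y,k) in {"scene":(220,190,5),"top":(140,165,5)}.items():
    im=cv2.resize(F[c]["img"][y:y+80,x:x+130,::-1],None,fx=k,fy=k,interpolation=2)
    for L in lines: cv2.polylines(im,[np.int32((proj(F[c],panel(s.x,L))-[x-.5,y-.5])*k)],0,(0,0,255),1)
    out.append(im[:,:])
cv2.imwrite("pics/fit.png",cv2.resize(np.vstack(out),(487,600)) if 0 else cv2.resize(np.vstack(out),None,fx=.74,fy=.74))
E
```

```text
[0.58167862 0.09155407 0.07265058] [0.00096387 0.00118948 0.00734894]
scene orig [-0.7 -1.6]
scene stem [-4.2  2.3]
scene stemM [-0.1 -1.4]
scene grip [2.5 4.4]
scene hinge [0.  1.6]
scene tab [-0.2 -3.8]
scene cA [-0.5 -0.3]
scene cB [ 1.7 -0.1]
top stem [-0.5  0.1]
top grip [-0. -1.]
top hinge [1.7 0.2]
top tab [1.  0.8]
top cC [-0.5  0.3]
top cA [-0.7 -0.2]
top cB [-0.7  0.1]
```

View pics/fit.png

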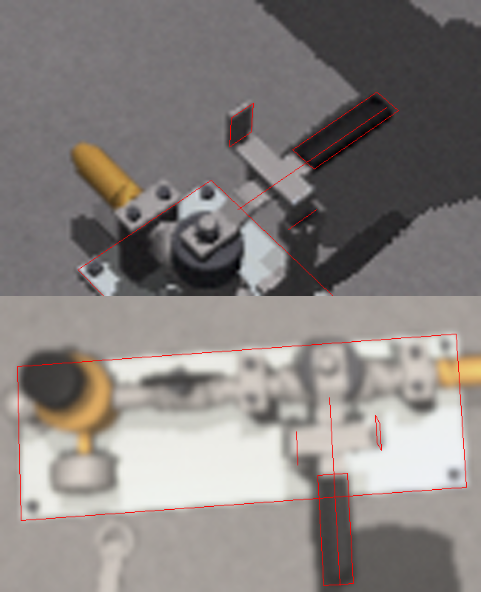

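The overlay matches the sleeve, tab, hinge and plate edges within ~1–2 px in both views. Next I'll check IK along both paths.

```bash
cat >> h.py <<'E'
p=np.load("panel.npy"); yaw=p[2]
def rot(a): # tool down, closing axis at world angle a
    y=np.array([np.cos(a),np.sin(a),0]); z=np.array([0,0,-1.]); return R.from_matrix(np.c_[np.cross(y,z),y,z]).as_rotvec()
def W(*P): return panel(p,P)[0]
def corner(th,h=43): # panel y,z of contact point on tab's outer face
    return 28-68*np.cos(th)+h*np.sin(th), 112+68*np.sin(th)+h*np.cos(th)
def grip(phi,z=106,r=128): return W(-r*np.cos(phi),-r*np.sin(phi),z)
E
python3 - <<'E'
from h import *
for s in (0,np.pi):
  print("push",s)
  for th in (0,.7,1.4):
    y,z=corner(th); print(ik(W(-60,y-11,z),rot(yaw+s)))
  print("lever",s)
  for a in (0,.8,1.6): print(ik(grip(a),rot(yaw+a+np.pi/2+s)))
E
```

```text
push 0
[-7.11461224e-02  3.49024409e-01 -3.68496268e-01  8.53275650e-01
  4.44089210e-16  1.42699963e+00]
[ 1.20692326e-02  3.19811631e-01 -3.16439429e-01  9.34545267e-01
  4.44089210e-16  1.51021498e+00]
[ 1.16729642e-01  3.34640741e-01 -3.01405663e-01  9.34749922e-01
  4.44089210e-16  1.61487539e+00]
lever 0
[ 0.01904904  0.29918859 -0.59378808  0.67781966  0.         -0.05360154]
[-0.16091469  0.36054351 -0.49931084  0.71094197  0.         -1.03356526]
[-0.18395151  0.51600179 -0.23975394  0.81504059  0.         -1.85660209]
push 3.141592653589793
[-0.07114612  0.34902441 -0.36849627  0.85327565  0.         -1.71459303]
[ 0.01206923  0.31981163 -0.31643943  0.93454527  0.         -1.63137767]
[ 0.11672964  0.33464074 -0.30140566  0.93474992  0.         -1.52671726]
lever 3.141592653589793
[ 1.90490410e-02  2.99188593e-01 -5.93788077e-01  6.77819657e-01
  4.44089210e-16  3.08799112e+00]
[-0.16091469  0.36054351 -0.49931084  0.71094197  0.          2.10802739]
[-0.18395151  0.51600179 -0.23975394  0.81504059  0.          1.28499057]
```

```bash
python3 - <<'E'
from h import *
r=rot(yaw)
grab(20)
s=get_state()["position"]; move_l([s[0],s[1],.30],.3)
movep(W(-60,-85,230),r); move_l(W(-60,-75,155),.15)
for th in np.arange(-.05,1.46,.1):
    y,z=corner(th); move_l(W(-60,y-11,z),.08)
st=get_state(); print(st["clock"],st["contact_force"],st["position"])
y,z=corner(1.45); move_l(W(-60,y-11,250),.2)
for c in ("scene","top"):
    f=grab_frame(c); cv2.imwrite(f"pics/{c}2.png",f["img"][:,:,::-1])
    x,yy=((200,170) if c=="scene" else (130,150)); cv2.imwrite(f"pics/{c}2c.png",cv2.resize(f["img"][yy:yy+120,x:x+160,::-1],None,fx=4,fy=4,interpolation=2))
print(get_state()["clock"])
E
```

```text
9.2833 [-0.44723404 -0.78454189 -0.23293766] [0.51783222 0.13890484 0.18440232]
9.8583
```

View pics/scene2c.png

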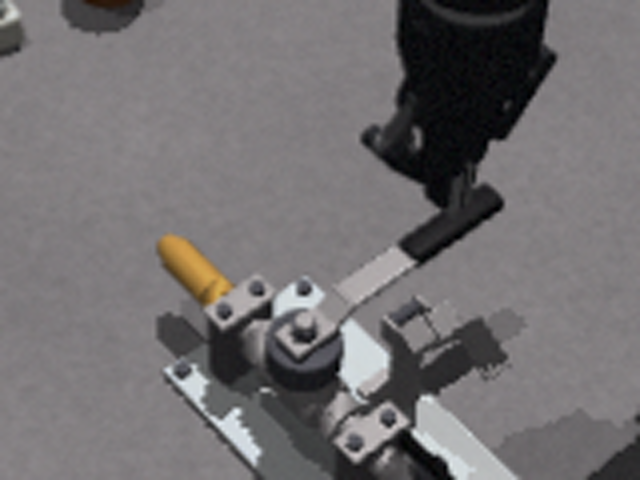

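The picture shows the catch lying back to +y at ~(300,250) full frame, clear of the lever, which is still shut. Now I'll grasp and pull.

```bash
python3 - <<'E'
from h import *
movep(grip(0,215),rot(yaw+np.pi/2)); let_go(); move_l(grip(0,104),.12)
grab(70)
st=get_state(); print(st["clock"],st["finger_gap"],st["grasp_force"],st["contact_force"])
assert .1<st["finger_gap"]<.45
for a in np.linspace(0,1.571,16)[1:]:
    move_l(grip(a,104),.06,rot(yaw+a+np.pi/2))
    st=get_state(); print(round(a,2),st["contact_force"].round(1),round(st["finger_gap"],3),round(st["grasp_force"],1))
print(st["clock"])
f=grab_frame("top"); cv2.imwrite("pics/t3.png",cv2.resize(f["img"][120:280,130:330,::-1],None,fx=3,fy=3))
f=grab_frame("scene"); cv2.imwrite("pics/s3.png",cv2.resize(f["img"][150:310,200:400,::-1],None,fx=3,fy=3,interpolation=2))
for c in ("top","scene"): print([(d["centre"],d["score"]) for d in tip_of(c,"lever_grip")], proj(grab_frame(c),grip(1.571,124)))
E
```

```text
13.8 0.24296274315257235 68.43598008155823 [-1.87622604 -4.73704462  4.82992116]
0.1 [-1.5 -0.3  6.3] 0.247 68.7
0.21 [-2.7  0.2  7.9] 0.243 68.8
0.31 [-2.1 -0.2  6.8] 0.241 68.9
0.42 [-3.8  0.6  7.6] 0.244 68.9
0.52 [-4.3 -0.3  7.9] 0.243 69.0
0.63 [-4.8  0.1  8.4] 0.242 69.1
0.73 [-5.  -0.3  9.1] 0.243 69.1
0.84 [-4.2 -1.   9. ] 0.243 69.1
0.94 [-4.9 -1.7  8.3] 0.246 69.2
1.05 [-5.6 -2.   8.9] 0.244 69.2
1.15 [-5.2 -1.6 10.2] 0.242 69.2
1.26 [-6.2 -2.6  8.8] 0.241 69.2
1.36 [-6.3 -2.3  8.7] 0.244 69.2
1.47 [-5.7 -3.8  8.7] 0.244 69.1
1.57 [-5.5 -4.3  8.8] 0.244 69.1
19.425
[] [[273.60746909 179.76868481]]
[([243.6, 217.4], 0.9)] [[244.76212498 220.62921294]]
```

View pics/s3.png

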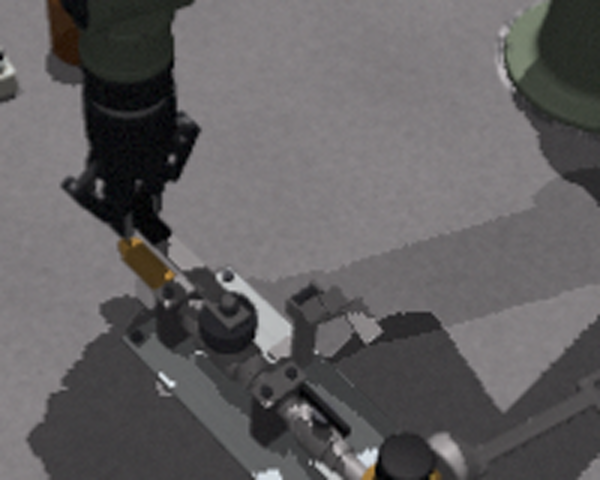

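View pics/t3.png

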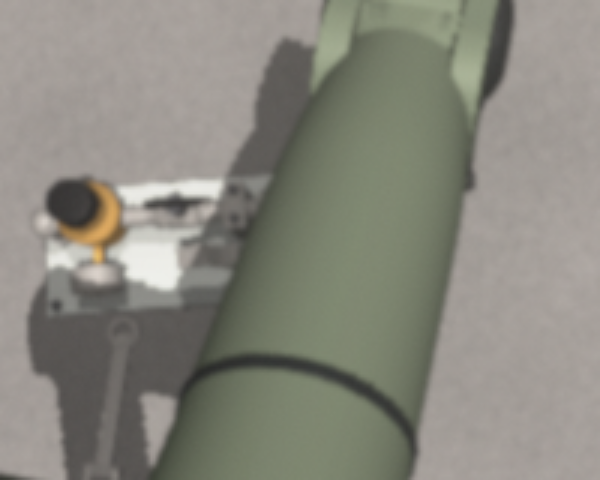

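The gripper holds the lever over the silencer, in line with the pipe (grip at ~(243,220) full frame), with the catch lying back and the supply handle along the pipe. I'll nudge it to the stop to confirm, then hand in.

```bash
python3 - <<'E'
from h import *
for a in (1.59,1.605):
    move_l(grip(a,104),.03,rot(yaw+a+np.pi/2)); sleep(.3)
    st=get_state(); print(a,st["contact_force"].round(1),st["wrist_torque"].round(2),round(st["finger_gap"],3),round(st["grasp_force"],1),st["clock"])
E
```

```text
1.59 [-9.9 -3.9 10.5] [-0.66  1.53 -0.92] 0.244 69.7 20.275
1.605 [-13.4  -3.6  13.8] [-0.72  2.47 -1.6 ] 0.242 71.8 20.825
```

```bash
python3 -c "
from cell import *
print(sign_off())"
```

```text
the job is handed in; nothing more can be done
None
```

The job is handed in at about 21 s: the catch is flipped right over, the gripper is still holding the purge lever at its fully open stop, and the supply handle, bottle, rack and wrench were never touched; sign_off gave no verdict.

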